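# Stamp the visitor's route sheet in order

### The arm

A 6-joint arm with a two-finger parallel gripper is mounted at the origin on the work surface. World frame = base frame: x ahead of the robot, y to its left, z up, the work surface at z = 0. Lengths are in m, angles in degrees, forces in N, time in s.
With the tool pointing down it reaches from about 0.4 to 0.825 m from the base axis. Payload 7 kg.
Tool frame: the origin (TCP) lies at the very end of the fingers, on their centre line; the grasp point (between the pads) lies tcp_to_grasp behind it (tcp_to_grasp is the distance from the TCP to the grasp point, in m); x points along the fingers, y is the direction in which the jaws open and shut, and the axes are right-handed (so a half turn about x gives the same grasp; the last joint's range is limited). The gripper opens to 88 mm and grips with 3 to 60 N. Pads are 19 mm wide; open, the fingers measure 130 mm over their backs; the gripper's body (78 mm by 193 mm) begins 47 mm behind the grasp point.
Start: joints at [91.564, 20.546, 0.682, 0, -70.136, -16.507], TCP at [0.174, 0.652, 0.227] pointing down, gripper open.
Joint ranges: [-176.03, 176.03], [-82.01, 121.73], [-58.28, 71.71], [-173.87, 95.51], [-174.79, -0.11], [-173.66, 173.66]. Speed limits (degrees/s): [136.94, 136.94, 172.46, 180, 180, 180].

### API

Orientations are given as [roll, pitch, yaw] about the fixed x, y, z axes, in that order (R = Rz(yaw) Ry(pitch) Rx(roll)).
In Python, from plant import * gives the robot as it stands. The module is installed in compiled form; this text tells all that it offers.
- The arm moves only by the shell command python3 -m pendant 'ROWS'. ROWS is JSON, a list of rows, each an object with "claw": the finger opening in mm, from 0 to 87.6; "linear": the shift along the tool's x, y, z in mm, a list of three; "twist": the turn about the tool's x in rad. In form: [{"claw": claw, "linear": [tx, ty, tz], "twist": twist}, ...]. A call has exactly 10 rows; each row shifts and turns the commanded pose from where the row before left it, along the tool's axes as they then stand; what a row does not reach is not made up. A row lasts 1/12 s, in which the tool goes at most 41.7 mm and 7.16 degrees, less where a joint would pass 70% of its speed; a pose out of reach is approached as far as the arm can. A call with a gripper value outside its range is refused whole. The fingers move at their own pace and stop on an object; the grip force is fixed at half the most. Time passes only in rows, so rows that do not move let the fingers close, or fill a call up. It gives the time, the measured TCP pose, the force and the opening at its end, in the units of the state.
- get_obs(): the state, without advancing time (a new reading comes with each control period).
- snapshot(name): name is "side" or "top"; returns (picture, depth): 400x640x3 uint8, red, green, blue; 400x640 float32, m along the optical axis (not along the pixel's ray), 0 where there is no reading.
- camera_params(name): a dict with "fx", "fy", "cx", "cy" (pixels), "rvec" (rotation vector, rad) and "tvec" (3), from world to camera coordinates, as OpenCV has them. Camera axes: x right, y down, z forward; pixel columns grow to the right and rows downward; lengths in m; the calibration is good to about 2 mm. A picture is of the moment at which its call begins. camera_params takes no time and is no camera call.
- close_job(): hands the job in, once; it reports no verdict.
Trained networks look in the newest picture that a camera, given by its name, has taken for a name from the list of things; names that differ only in an ending like _2 or _b are one class to them, and where a whole thing is asked for, a point or a joint stands for the part that bears it (a point fixed in the world has none). Each returns a list of dicts, best first, with "confidence" (0 to 1); they miss things now and then, are a little off and sometimes report something else, mostly with a low value. They report only what shows in the picture. A call takes as long as a camera call. They do not tell look-alikes from the thing itself.
- boxes_of(camera, target): "xy" ([column, row] in pixels, amid what is visible of it).
The state is a dict: "clock": time; "joint_pos": joint angles; "qvel": joint speeds; "tau": joint torques, N m; "tool_pos": TCP position; "orientation": TCP orientation; "force": force on the tool from outside, world axes, zero at the start; "moment": the same for the moment, N m; "opening": finger opening in m.
Only numpy, scipy, OpenCV 4.12 (cv2) and the standard library are available. Lean on these libraries where they do the work, as an engineer would, in place of code of your own. Each camera call takes 0.05 s, during which the arm holds its last target. There are 200 camera calls.

### The job

Stamp the visitor's route sheet: press the black cap of the large round stamp fully down, then the square one, then the small round one, in that order; each cap stays down by itself. Leave the oblong stamp's cap up, and do not lift, tip or shift any of the stamps or the other things around. Finish with the hand clear.

Things in the scene. Friction and masses are not known exactly. Their poses are not given: they have to be found in the camera images.
- sheet: Stiff white route sheet fixed to the counter, 270 mm (its x) x 330 mm (its y) x 4 mm thick, with four ruled fields, one stamp in each (any stamp in any field). Origin: centre of its underside, on the counter; z up.
- large_stamp: Loose self-inking stamp, the large round one, 0.25 to 0.55 kg: grey plastic housing 40 mm high with a black cap above it. Cap seen from above: round, 60 mm across (its housing 76 mm across, round); centred over the housing. Origin: centre of the housing's underside, on the sheet; z up.
- large_top (a point): Centre of the flat top of this stamp's black cap: 68 mm above the stamp's underside (72 mm above the counter) with the cap fully up, 56 mm (60 mm above the counter) with it fully down. It moves with the cap.
- large_cap (a joint): How far this cap is pushed down, in m: 0 up, 0.012 fully down against a hard stop. It starts at 0 to 0.002. It moves straight down under about 3 N all the way and stays where it is left (no spring return).
- square_stamp: Loose self-inking stamp, the square one, 0.25 to 0.55 kg: grey plastic housing 40 mm high with a black cap above it. Cap seen from above: square, 46 x 46 mm (housing 62 x 62 mm); centred over the housing. Origin: centre of the housing's underside, on the sheet; z up.
- square_top (a point): Centre of the flat top of this stamp's black cap: 68 mm above the stamp's underside (72 mm above the counter) with the cap fully up, 56 mm (60 mm above the counter) with it fully down. It moves with the cap.
- square_cap (a joint): How far this cap is pushed down, in m: 0 up, 0.012 fully down against a hard stop. It starts at 0 to 0.002. It moves straight down under about 3 N all the way and stays where it is left (no spring return).
- small_stamp: Loose self-inking stamp, the small round one, 0.25 to 0.55 kg: grey plastic housing 40 mm high with a black cap above it. Cap seen from above: round, 34 mm across (housing 50 mm across, round); centred over the housing. Origin: centre of the housing's underside, on the sheet; z up.
- small_top (a point): Centre of the flat top of this stamp's black cap: 68 mm above the stamp's underside (72 mm above the counter) with the cap fully up, 56 mm (60 mm above the counter) with it fully down. It moves with the cap.
- small_cap (a joint): How far this cap is pushed down, in m: 0 up, 0.012 fully down against a hard stop. It starts at 0 to 0.002. It moves straight down under about 3 N all the way and stays where it is left (no spring return).
- oblong_stamp: Loose self-inking stamp, the oblong one, 0.25 to 0.55 kg: grey plastic housing 40 mm high with a black cap above it. Cap seen from above: oblong, 30 mm along its x and 66 mm along its y (housing 46 x 82 mm); centred over the housing. Origin: centre of the housing's underside, on the sheet; z up.
- oblong_top (a point): Centre of the flat top of this stamp's black cap: 68 mm above the stamp's underside (72 mm above the counter) with the cap fully up, 56 mm (60 mm above the counter) with it fully down. It moves with the cap.
- oblong_cap (a joint): How far this cap is pushed down, in m: 0 up, 0.012 fully down against a hard stop. It starts at 0 to 0.002. It moves straight down under about 3 N all the way and stays where it is left (no spring return).
- crystal_a: Loose hand stamp, 78 mm tall: black round base 44 mm across and 24 mm high, thin clear stem, 32 mm crystal ball on top; 0.15 kg. A bystander. Origin: centre of its underside. It stands about the middle of the sheet, among the four stamps.
- crystal_b: Loose hand stamp, 78 mm tall: black round base 44 mm across and 24 mm high, thin clear stem, 32 mm crystal ball on top; 0.15 kg. A bystander. Origin: centre of its underside. It stands on the counter off the sheet's +y edge.
- ink_tin: Closed flat metal ink tin, 70 x 100 x 19 mm, lying on the counter off the sheet's -y edge. A bystander. Origin: centre of its underside.
Things that resemble listed ones, but are neither listed nor needed, are in the scene too. Leave any blue or orange look-alike of the square_stamp alone.

How it is judged (in metres and radians):
On the way, in this order (a step that is already met when the one before it is completed fails the run):
1. the large round stamp's cap is fully down (value of joint large_cap above 0.0105 m), for 0.2 s.
2. the square stamp's cap is fully down (value of joint square_cap above 0.0105 m), for 0.2 s.
3. the small round stamp's cap is fully down (value of joint small_cap above 0.0105 m), for 0.2 s.
At the end, for the whole second after the job is handed in: Large round, square and small round caps down over 10.5 of 12 mm, oblong cap under 4 mm; all four stamps upright (0.1 rad), at rest and within 15 mm of their starts; crystal hand stamps and ink tin upright (0.15 rad) and within 20 mm of theirs (value of joint each of large_cap, square_cap, small_cap above 0.0105 m and value of joint oblong_cap below 0.004 m and distance of each of large_stamp, square_stamp, small_stamp, oblong_stamp from where it was at the start of the episode below 0.015 m and angle between each of large_stamp, square_stamp, small_stamp, oblong_stamp's own z axis and vertical below 0.1 rad and linear speed of each of large_stamp, square_stamp, small_stamp, oblong_stamp below 0.02 m/s and distance of each of crystal_a, crystal_b, ink_tin from where it was at the start of the episode below 0.02 m and angle between each of crystal_a, crystal_b, ink_tin's own z axis and vertical below 0.15 rad); the robot touches nothing.
It fails at once if the square cap is pressed (over 4 mm) before the large round one is fully down (value of joint square_cap above 0.004 m and value of joint large_cap below 0.0105 m).
It fails at once if the small round cap is pressed (over 4 mm) before the square one is fully down (value of joint small_cap above 0.004 m and value of joint square_cap below 0.0105 m).
It fails at once if the oblong cap is pressed (over 4 mm) (value of joint oblong_cap above 0.004 m).
It fails at once if a stamp is lifted (over 8 mm), tipped (over 0.25 rad) or shifted (over 25 mm) (height (world z) of any of large_stamp, square_stamp, small_stamp, oblong_stamp above 0.012 m or angle between any of large_stamp, square_stamp, small_stamp, oblong_stamp's own z axis and vertical above 0.25 rad or distance of any of large_stamp, square_stamp, small_stamp, oblong_stamp from where it was at the start of the episode above 0.025 m).
It fails at once if a crystal hand stamp or the ink tin is shifted (over 30 mm), lifted (over 10 mm) or tipped (over 0.4 rad) (distance of any of crystal_a, crystal_b, ink_tin from where it was at the start of the episode above 0.03 m or height (world z) of crystal_a above 0.014 m or angle between any of crystal_a, crystal_b, ink_tin's own z axis and vertical above 0.4 rad or height (world z) of any of crystal_b, ink_tin above 0.01 m).
It also fails if it takes over 40 s, if anything falls off the work surface, if the arm or the gripper's body presses on something with over 40 N, if the wrist force passes 120 N, or if a joint passes its speed limit or range.

## Working session

There is one attempt and no reset: what is moved stays moved. The work goes in short steps, Python scripts to look and compute and a shell command to move; the robot and the scene stay as the last step left them, time stands still between calls to the robot, and variables do not carry over. Pictures are saved under pics/ and viewed, about 8 in all and at most 12, crops included, and the job is handed in when it is done.

```bash
mkdir -p pics
cat > h.py <<'E'
from plant import *
import numpy as np, cv2
def cam(n):
    p=camera_params(n);R=cv2.Rodrigues(np.array(p["rvec"],float))[0];return p,R,np.array(p["tvec"],float).ravel()
def ray(n,uv,z):
    p,R,t=cam(n);d=R.T@np.array([(uv[0]-p["cx"])/p["fx"],(uv[1]-p["cy"])/p["fy"],1]);c=-R.T@t
    return c+d*(z-c[2])/d[2]
def cloud(n,dep):
    p,R,t=cam(n);v,u=np.mgrid[0:400,0:640]
    P=np.stack([(u-p["cx"])/p["fx"]*dep,(v-p["cy"])/p["fy"]*dep,dep],-1)
    return (P-t)@R
E
python3 - <<'E'
from h import *
for n in("top","side"):
    im,d=snapshot(n);cv2.imwrite(f"pics/{n}0.png",im[...,::-1]);np.save(f"{n}0.npy",d)
    p,R,t=cam(n);print(n,p["fx"],-R.T@t,R[2])
    for k in("large_stamp","square_stamp","small_stamp","oblong_stamp","crystal_a","ink_tin","large_top","square_top","small_top","oblong_top"):
        print(k,[(np.round(b["xy"]).tolist(),round(b["confidence"],2),ray(n,b["xy"],.072)[:2].round(3).tolist()) for b in boxes_of(n,k)][:4])
o=get_obs();print(o)
E
```

```text
top 493.81420369177914 [0.37857663 0.00222116 1.34208599] [ 0.21324549 -0.00241776 -0.97699566]
large_stamp [([313.0, 257.0], 0.77, [0.498, 0.037])]
square_stamp [([366.0, 153.0], 0.91, [0.776, -0.102]), ([368.0, 216.0], 0.76, [0.605, -0.105]), ([429.0, 185.0], 0.64, [0.688, -0.268]), ([371.0, 212.0], 0.18, [0.615, -0.113])]
small_stamp []
oblong_stamp [([316.0, 207.0], 0.64, [0.63, 0.031]), ([375.0, 264.0], 0.57, [0.482, -0.121])]
crystal_a [([342.0, 239.0], 0.63, [0.544, -0.039]), ([368.0, 263.0], 0.63, [0.483, -0.103]), ([267.0, 221.0], 0.51, [0.591, 0.157])]
ink_tin [([435.0, 237.0], 0.59, [0.551, -0.278])]
large_top [([312.0, 256.0], 0.7, [0.501, 0.04]), ([370.0, 262.0], 0.7, [0.486, -0.108])]
square_top [([430.0, 185.0], 0.72, [0.689, -0.271]), ([370.0, 214.0], 0.68, [0.611, -0.111]), ([368.0, 146.0], 0.66, [0.796, -0.108]), ([342.0, 237.0], 0.49, [0.55, -0.038])]
small_top [([370.0, 262.0], 0.7, [0.486, -0.11]), ([369.0, 263.0], 0.34, [0.483, -0.107])]
oblong_top [([314.0, 206.0], 0.86, [0.631, 0.036])]
side 365.4295249795368 [0.30781304 0.53324707 0.66307227] [ 0.37156596 -0.
[... 812 characters left out ...]
top []
oblong_top [([305.0, 210.0], 0.76, [0.631, 0.04])]
{'clock': 1.1, 'joint_pos': array([ 9.15643634e+01,  2.05467909e+01,  6.80715567e-01,  1.62750973e-03,
       -7.01368955e+01, -1.65079626e+01]), 'qvel': array([-0.07330576, -0.03731302, -0.02791662, -0.03869931,  0.00728869,
       -0.01037226]), 'tau': array([ 4.51420001e-04, -5.82405388e+01,  2.93294048e+01,  7.00273320e+00,
        1.22878928e-02, -3.78072775e-05]), 'tool_pos': array([0.17407181, 0.65213326, 0.22655204]), 'orientation': array([133.76677947,  89.99665803, -61.17626674]), 'force': array([-0.68114126,  0.9977619 , -0.2769006 ]), 'moment': array([-0.01470791, -0.05197249, -0.02731919]), 'opening': 0.08781535964484981}
```

Run:
```python
from h import *
a=cv2.imread("pics/top0.png")[110:310,230:490];b=cv2.imread("pics/side0.png")[110:310,230:490]
cv2.imwrite("pics/c0.png",np.vstack([cv2.resize(x,None,fx=1.5,fy=1.5) if 0 else cv2.resize(x,(390*1,300),interpolation=3) for x in(a,b)]))
cv2.imwrite("pics/c1.png",cv2.resize(a,(780,600),interpolation=3))
from scipy.ndimage import label
for n in("top","side"):
    im=cv2.imread(f"pics/{n}0.png");P=cloud(n,np.load(f"{n}0.npy"))
    m=(P[...,2]>.058)&(P[...,2]<.085)&(P[...,0]>.4)&(P[...,0]<.85)&(abs(P[...,1])<.35)
    L,k=label(m)
    for i in range(1,k+1):
        s=L==i
        if s.sum()<25: continue
        q=P[s];bgr=im[s].mean(0).round()
        mm=(q.min(0)+q.max(0))/2
        print(n,s.sum(),"mean",q.mean(0).round(4),"mid",mm.round(4),"ext",(q.max(0)-q.min(0)).round(3),"medz",np.median(q[:,2]).round(4),bgr)
o=get_obs()
from scipy.spatial.transform import Rotation as Ro
print(Ro.from_euler("xyz",o["orientation"],degrees=True).as_matrix().round(3))
```

```text
top 289 mean [ 0.7972 -0.1025  0.0684] mid [ 0.798  -0.1033  0.0682] ext [0.062 0.06  0.018] medz 0.0683 [129.  69.  37.]
top 296 mean [ 0.6986 -0.2749  0.0689] mid [ 0.699  -0.2753  0.0676] ext [0.059 0.059 0.016] medz 0.0688 [ 38.  93. 162.]
top 297 mean [0.6329 0.0334 0.0706] mid [0.6336 0.0333 0.0691] ext [0.03  0.063 0.018] medz 0.0708 [36. 36. 36.]
top 306 mean [ 0.6177 -0.1102  0.0721] mid [ 0.6183 -0.1112  0.0705] ext [0.049 0.048 0.017] medz 0.0721 [34. 35. 35.]
top 117 mean [0.5921 0.1691 0.0727] mid [0.593  0.1698 0.0705] ext [0.029 0.03  0.022] medz 0.0735 [ 97. 100.  97.]
top 113 mean [ 0.546  -0.0396  0.0772] mid [ 0.5472 -0.0401  0.0758] ext [0.032 0.031 0.017] medz 0.0773 [ 99. 102.  99.]
top 425 mean [0.5034 0.0332 0.0713] mid [0.5033 0.0334 0.0689] ext [0.057 0.059 0.018] medz 0.0714 [36. 37. 37.]
top 138 mean [ 0.4852 -0.1143  0.0716] mid [ 0.4857 -0.1143  0.0709] ext [0.031 0.031 0.014] medz 0.0717 [38. 39. 38.]
side 170 mean [ 0.6942 -0.2672  0.0645] mid [ 0.6962 -0.271   0.0632] ext [0.059 0.059 0.01 ] medz 0.0652 [ 39. 115. 219.]
side 203 mean [ 0.7928 -0.0956 
[... 172 characters left out ...]
 0.051 0.013] medz 0.0692 [39. 41. 39.]
side 144 mean [ 0.4815 -0.107   0.0674] mid [ 0.482  -0.1097  0.065 ] ext [0.032 0.032 0.013] medz 0.0685 [41. 42. 40.]
side 139 mean [ 0.5418 -0.0296  0.0721] mid [ 0.544  -0.0337  0.0701] ext [0.03  0.028 0.022] medz 0.0734 [201. 209. 201.]
side 320 mean [0.6289 0.0418 0.0676] mid [0.6313 0.0374 0.0647] ext [0.031 0.068 0.013] medz 0.0683 [41. 42. 40.]
side 516 mean [0.4994 0.0412 0.0681] mid [0.5004 0.0379 0.065 ] ext [0.058 0.059 0.013] medz 0.0687 [30. 30. 29.]
side 184 mean [0.5875 0.1783 0.0697] mid [0.59   0.1746 0.0677] ext [0.029 0.029 0.018] medz 0.0708 [184. 191. 183.]
[[ 0.    -0.258 -0.966]
 [-0.    -0.966  0.258]
 [-1.     0.    -0.   ]]
```

View pics/c1.png

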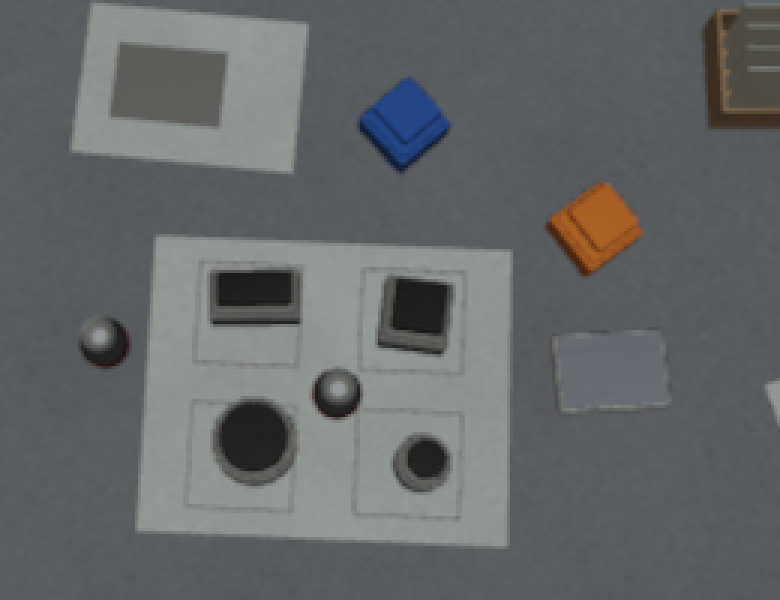

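View pics/side0.png

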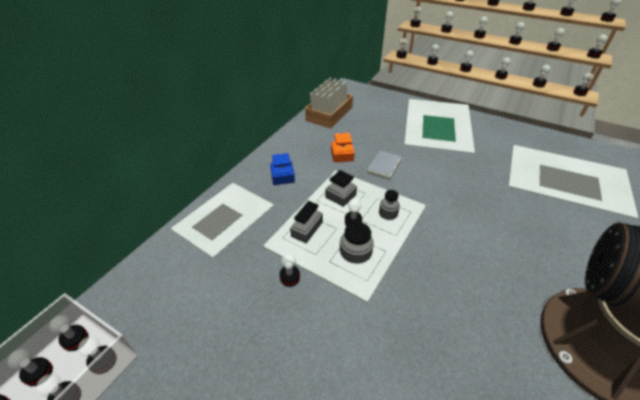

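The black-capped, grey square stamp on the sheet at top px (370,212) is the one meant. The blue one at (366,150) and the orange one at (429,185) are off the sheet and get left alone. The large round is at (314,256), the small round at (371,262), the oblong at (315,206) and crystal_a at (342,239). I'll take the mean of the two views, close the fingers and move to above the large stamp.

```bash
cat > go.py <<'E'
import sys
from h import *
from scipy.spatial.transform import Rotation as Ro
T=dict(large=(.502,.0357),square=(.617,-.1087),small=(.484,-.112))
o=get_obs();R=Ro.from_euler("xyz",o["orientation"],degrees=True).as_matrix();p=o["tool_pos"]
print(o["clock"],p.round(4),"F",o["force"].round(1),"open",o["opening"].round(4),"xaxis",R[:,0].round(3))
for k,v in T.items(): print(k,(R.T@(np.array([*v,.085])-p)*1000).round(1))
E
python3 -c "
from plant import *
print(tcp_to_grasp)"
python3 -m pendant '[{"claw":0,"linear":[0,25.5,-23.8],"twist":0},{"claw":0,"linear":[0,25.5,-23.8],"twist":0},{"claw":0,"linear":[0,25.5,-23.8],"twist":0},{"claw":0,"linear":[0,25.5,-23.8],"twist":0},{"claw":0,"linear":[0,25.5,-23.8],"twist":0},{"claw":0,"linear":[0,25.5,-23.8],"twist":0},{"claw":0,"linear":[0,25.5,-23.8],"twist":0},{"claw":0,"linear":[0,25.5,-23.8],"twist":0},{"claw":0,"linear":[0,25.5,-23.8],"twist":0},{"claw":0,"linear":[0,25.5,-23.8],"twist":0}]'; python3 go.py
```

```text
0.0188
clock: 1.93
tool_pos: [0.3387, 0.3429, 0.2269]
orientation: [-102.1, 90.0, 63.0]
force: [0.8, -0.2, 0.9]
opening: 0.0267Traceback (most recent call last):
  File "go.py", line 6, in <module>
    print(o["clock"],p.round(4),"F",o["force"].round(1),"open",o["opening"].round(4),"xaxis",R[:,0].round(3))
                                                               ^^^^^^^^^^^^^^^^^^
AttributeError: 'float' object has no attribute 'round'
```

```bash
sed -i 's/o\["opening"\].round(4)/o["opening"]/' go.py
python3 -m pendant '[{"claw":0,"linear":[0,25.5,-23.8],"twist":0},{"claw":0,"linear":[0,25.5,-23.8],"twist":0},{"claw":0,"linear":[0,25.5,-23.8],"twist":0},{"claw":0,"linear":[0,25.5,-23.8],"twist":0},{"claw":0,"linear":[0,25.5,-23.8],"twist":0},{"claw":0,"linear":[0,25.5,-23.8],"twist":0},{"claw":0,"linear":[0,25.5,-23.8],"twist":0},{"claw":0,"linear":[0,25.5,-23.8],"twist":0},{"claw":0,"linear":[0,25.5,-23.8],"twist":0},{"claw":0,"linear":[0,25.5,-23.8],"twist":0}]'; python3 go.py
```

```text
clock: 2.77
tool_pos: [0.5031, 0.035, 0.227]
orientation: [-141.4, 89.9, 23.7]
force: [1.1, 1.1, -0.3]
opening: 0.0007
2.7667 [0.5031 0.035  0.227 ] F [ 1.1  1.1 -0.3] open 0.0006527950461103732 xaxis [ 0.001  0.    -1.   ]
large [142.   -0.4   1.3]
square [ 142.   109.5 -147. ]
small [141.9 147.  -19.4]
```

Now I'll descend to z≈0.085 and check from both cameras.

```bash
python3 -m pendant '[{"claw":0,"linear":[22,-0.4,1.3],"twist":0},{"claw":0,"linear":[22,0,0],"twist":0},{"claw":0,"linear":[22,0,0],"twist":0},{"claw":0,"linear":[22,0,0],"twist":0},{"claw":0,"linear":[20,0,0],"twist":0},{"claw":0,"linear":[14,0,0],"twist":0},{"claw":0,"linear":[12,0,0],"twist":0},{"claw":0,"linear":[8,0,0],"twist":0},{"claw":0,"linear":[0,0,0],"twist":0},{"claw":0,"linear":[0,0,0],"twist":0}]'; python3 go.py
python3 - <<'E'
from h import *
a=snapshot("side")[0];b=snapshot("top")[0]
cv2.imwrite("pics/d1.png",np.hstack([cv2.resize(a[150:290,270:430],(400,350),interpolation=3),cv2.resize(b[190:330,250:410],(400,350),interpolation=3)])[...,::-1])
E
```

```text
clock: 3.6
tool_pos: [0.5014, 0.0374, 0.0847]
orientation: [65.0, 90.0, -129.9]
force: [-0.2, 0.1, 0.0]
opening: 0.0008
3.6 [0.5014 0.0374 0.0847] F [-0.2  0.1  0. ] open 0.000750353020710405 xaxis [-0. -0. -1.]
large [-0.3  1.5 -1. ]
square [  -0.3  111.4 -149.3]
small [ -0.3 148.8 -21.7]
```

View pics/d1.png

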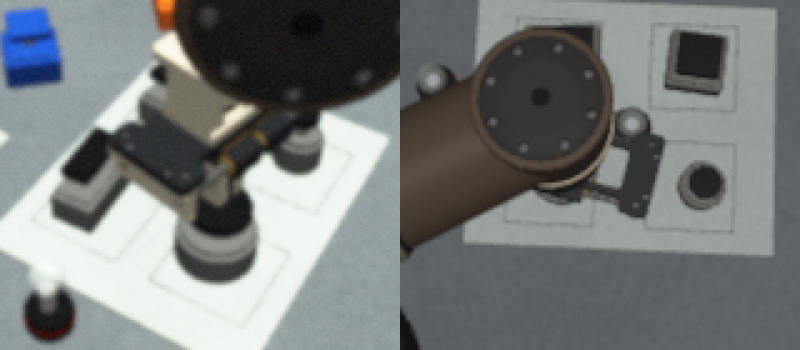

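The closed fingertips are right over the large cap (side half, ~(220,195)), and nothing is in the way. Pressing now.

```bash
python3 -m pendant '[{"claw":0,"linear":[8,1,-1],"twist":0},{"claw":0,"linear":[4,0,0],"twist":0},{"claw":0,"linear":[2,0,0],"twist":0},{"claw":0,"linear":[2,0,0],"twist":0},{"claw":0,"linear":[2,0,0],"twist":0},{"claw":0,"linear":[2,0,0],"twist":0},{"claw":0,"linear":[2,0,0],"twist":0},{"claw":0,"linear":[1.5,0,0],"twist":0},{"claw":0,"linear":[1,0,0],"twist":0},{"claw":0,"linear":[0,0,0],"twist":0}]'; python3 go.py
```

```text
clock: 4.53
tool_pos: [0.502, 0.0361, 0.0603]
orientation: [79.2, 90.0, -115.8]
force: [-1.5, -0.7, 5.0]
opening: 0.0004
4.5333 [0.502  0.0361 0.0603] F [-1.5 -0.7  5. ] open 0.0004310370216398926 xaxis [-0. -0. -1.]
large [-24.7   0.4  -0.1]
square [ -24.7  110.3 -148.5]
small [-24.7 147.8 -20.8]
```

```bash
python3 -m pendant '[{"claw":0,"linear":[0.5,0,0],"twist":0},{"claw":0,"linear":[0.5,0,0],"twist":0},{"claw":0,"linear":[0,0,0],"twist":0},{"claw":0,"linear":[0,0,0],"twist":0},{"claw":0,"linear":[0,0,0],"twist":0},{"claw":0,"linear":[0,0,0],"twist":0},{"claw":0,"linear":[0,0,0],"twist":0},{"claw":0,"linear":[0,0,0],"twist":0},{"claw":0,"linear":[0,0,0],"twist":0},{"claw":0,"linear":[0,0,0],"twist":0}]'; python3 go.py
```

```text
clock: 5.37
tool_pos: [0.5021, 0.0361, 0.0601]
orientation: [179.0, 90.0, -15.9]
force: [-6.6, -0.5, 14.5]
opening: 0.0005
5.3667 [0.5021 0.0361 0.0601] F [-6.6 -0.5 14.5] open 0.0005024951172902032 xaxis [ 0.001 -0.    -1.   ]
large [-24.9   0.4  -0. ]
square [ -24.8  110.3 -148.3]
small [-24.8 147.8 -20.6]
```

Hard stop reached: 14.5 N at z 0.0601. Lifting and going over to the square stamp, above crystal_a.

```bash
python3 -m pendant '[{"claw":0,"linear":[-10,0,0],"twist":0},{"claw":0,"linear":[-25,0,0],"twist":0},{"claw":0,"linear":[-25,0,0],"twist":0},{"claw":0,"linear":[-20,0,0],"twist":0},{"claw":0,"linear":[0,18.4,-24.7],"twist":0},{"claw":0,"linear":[0,18.4,-24.7],"twist":0},{"claw":0,"linear":[0,18.4,-24.7],"twist":0},{"claw":0,"linear":[0,18.4,-24.7],"twist":0},{"claw":0,"linear":[0,18.4,-24.7],"twist":0},{"claw":0,"linear":[0,18.4,-24.7],"twist":0}]'; python3 go.py
```

```text
clock: 6.2
tool_pos: [0.6177, -0.11, 0.1393]
orientation: [-144.3, 90.0, 20.8]
force: [-0.1, 0.2, 1.5]
opening: 0.0006
6.2 [ 0.6177 -0.11    0.1393] F [-0.1  0.2  1.5] open 0.0006328738020615363 xaxis [ 0.  0. -1.]
large [  54.3 -110.9  149.3]
square [54.3 -1.1  1. ]
small [ 54.2  36.4 128.7]
```

```bash
python3 -m pendant '[{"claw":0,"linear":[10,0,0],"twist":0},{"claw":0,"linear":[15,0,0],"twist":0},{"claw":0,"linear":[12,0,0],"twist":0},{"claw":0,"linear":[8,0,0],"twist":0},{"claw":0,"linear":[0,0,0],"twist":0},{"claw":0,"linear":[0,0,0],"twist":0},{"claw":0,"linear":[0,0,0],"twist":0},{"claw":0,"linear":[0,0,0],"twist":0},{"claw":0,"linear":[0,0,0],"twist":0},{"claw":0,"linear":[0,0,0],"twist":0}]'; python3 go.py
python3 - <<'E'
from h import *
a=snapshot("side")[0];b=snapshot("top")[0]
cv2.imwrite("pics/d2.png",np.hstack([cv2.resize(a[130:270,270:430],(400,350),interpolation=3),cv2.resize(b[160:300,270:430],(400,350),interpolation=3)])[...,::-1])
E
```

```text
clock: 7.03
tool_pos: [0.6171, -0.1085, 0.0948]
orientation: [-159.4, 89.9, 5.7]
force: [-0.0, 0.3, -0.5]
opening: 0.0003
7.0333 [ 0.6171 -0.1085  0.0948] F [-0.   0.3 -0.5] open 0.0003388987508074098 xaxis [ 0.001  0.    -1.   ]
large [   9.7 -109.7  148.3]
square [9.8 0.2 0. ]
small [  9.6  37.6 127.7]
```

View pics/d2.png

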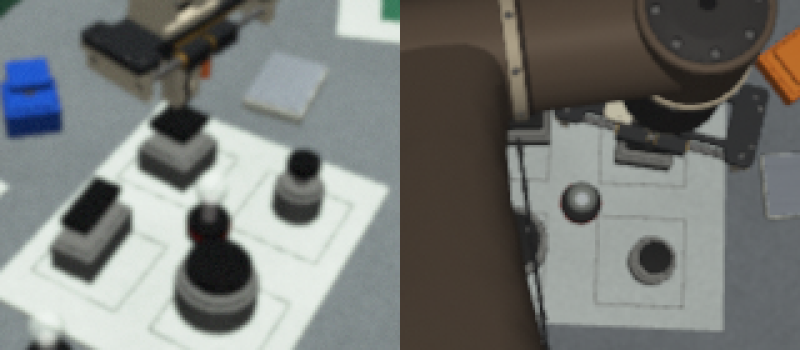

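The large cap now sits low on its housing at (218,262). The fingertips are above the centre of the square cap at (180,110). Pressing the square.

```bash
python3 -m pendant '[{"claw":0,"linear":[10,0,0],"twist":0},{"claw":0,"linear":[8,0,0],"twist":0},{"claw":0,"linear":[3,0,0],"twist":0},{"claw":0,"linear":[2.5,0,0],"twist":0},{"claw":0,"linear":[2.5,0,0],"twist":0},{"claw":0,"linear":[2.5,0,0],"twist":0},{"claw":0,"linear":[2.5,0,0],"twist":0},{"claw":0,"linear":[2,0,0],"twist":0},{"claw":0,"linear":[1.5,0,0],"twist":0},{"claw":0,"linear":[1,0,0],"twist":0}]'; 
python3 -m pendant '[{"claw":0,"linear":[0.5,0,0],"twist":0},{"claw":0,"linear":[0.4,0,0],"twist":0},{"claw":0,"linear":[0,0,0],"twist":0},{"claw":0,"linear":[0,0,0],"twist":0},{"claw":0,"linear":[0,0,0],"twist":0},{"claw":0,"linear":[0,0,0],"twist":0},{"claw":0,"linear":[0,0,0],"twist":0},{"claw":0,"linear":[0,0,0],"twist":0},{"claw":0,"linear":[0,0,0],"twist":0},{"claw":0,"linear":[0,0,0],"twist":0}]'; python3 go.py
```

```text
clock: 7.97
tool_pos: [0.6168, -0.1089, 0.0601]
orientation: [133.1, 90.0, -61.8]
force: [-8.5, 1.7, 22.4]
opening: 0.0003
clock: 8.8
tool_pos: [0.6168, -0.1089, 0.0601]
orientation: [171.1, 89.9, -23.8]
force: [-9.1, 1.7, 19.6]
opening: 0.0001
8.8 [ 0.6168 -0.1089  0.0601] F [-9.1  1.7 19.6] open 0.00014482836809380316 xaxis [ 0.001 -0.001 -1.   ]
large [ -25.1 -110.2  148.1]
square [-24.9  -0.2  -0.1]
small [-25.   37.2 127.5]
```

Stop reached at 0.0601 with 20 N. Next is the small one.

```bash
python3 -m pendant '[{"claw":0,"linear":[-10,0,0],"twist":0},{"claw":0,"linear":[-25,0,0],"twist":0},{"claw":0,"linear":[-25,0,0],"twist":0},{"claw":0,"linear":[0,7.4,25.5],"twist":0},{"claw":0,"linear":[0,7.4,25.5],"twist":0},{"claw":0,"linear":[0,7.4,25.5],"twist":0},{"claw":0,"linear":[0,7.5,25.5],"twist":0},{"claw":0,"linear":[0,7.5,25.5],"twist":0},{"claw":0,"linear":[0,0,0],"twist":0},{"claw":0,"linear":[24,0,0],"twist":0}]'; python3 go.py
python3 - <<'E'
from h import *
a=snapshot("side")[0];b=snapshot("top")[0]
cv2.imwrite("pics/d3.png",np.hstack([cv2.resize(a[130:270,270:430],(400,350),interpolation=3),cv2.resize(b[160:300,270:430],(400,350),interpolation=3)])[...,::-1])
E
```

```text
clock: 9.63
tool_pos: [0.4866, -0.1117, 0.0979]
orientation: [-162.2, 89.5, 2.9]
force: [2.3, 0.5, 0.2]
opening: 0.0003
9.6333 [ 0.4866 -0.1117  0.0979] F [2.3 0.5 0.2] open 0.0003464341504074158 xaxis [ 0.009  0.    -1.   ]
large [  13.1 -146.4   23. ]
square [  14.1  -36.3 -125.2]
small [12.9  1.   2.5]
```

View pics/d3.png

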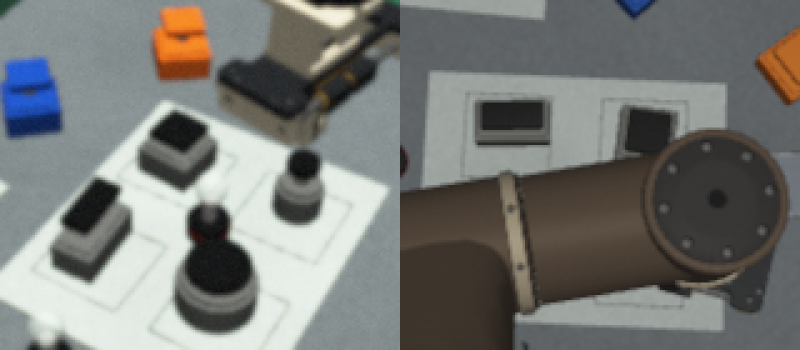

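```bash
python3 - <<'E'
from h import *
d=snapshot("side")[1];P=cloud("side",d)
for k,c in dict(large=(.5,.038),square=(.6155,-.106),small=(.482,-.11),oblong=(.631,.037)).items():
    m=(abs(P[...,0]-c[0])<.012)&(abs(P[...,1]-c[1])<.012)
    print(k,m.sum(),np.median(P[m][:,2]).round(4) if m.any() else "")
E
python3 go.py
```

```text
large 157 0.0592
square 57 0.0579
small 167 0.0691
oblong 99 0.0685
9.7833 [ 0.4833 -0.1118  0.0931] F [ 1.3 -0.5  0.7] open 0.0004666611374121796 xaxis [-0.002 -0.    -1.   ]
large [   8.  -147.4   20. ]
square [   7.8  -37.5 -128.4]
small [ 8.1 -0.  -0.7]
```

Depth confirms that large and square are down (~10–11 mm lower than before) and that small and oblong are up. In the side view the jaw plate hides the fingertips, but the measured TCP is within 1 mm of the small cap's centre. Pressing it.

```bash
python3 -m pendant '[{"claw":0,"linear":[9,0,-0.5],"twist":0},{"claw":0,"linear":[8,0,0],"twist":0},{"claw":0,"linear":[3,0,0],"twist":0},{"claw":0,"linear":[2.5,0,0],"twist":0},{"claw":0,"linear":[2.5,0,0],"twist":0},{"claw":0,"linear":[2.5,0,0],"twist":0},{"claw":0,"linear":[2.5,0,0],"twist":0},{"claw":0,"linear":[2,0,0],"twist":0},{"claw":0,"linear":[1.5,0,0],"twist":0},{"claw":0,"linear":[0.5,0,0],"twist":0}]'; python3 go.py
```

```text
clock: 10.62
tool_pos: [0.4845, -0.1121, 0.0602]
orientation: [100.2, 90.0, -94.7]
force: [-5.8, 1.7, 15.8]
opening: 0.0003
10.6167 [ 0.4845 -0.1121  0.0602] F [-5.8  1.7 15.8] open 0.0002566484054043885 xaxis [-0. -0. -1.]
large [ -24.9 -147.3   21.1]
square [ -24.8  -37.3 -127.2]
small [-24.8   0.1   0.5]
```

Against the stop. I'll hold briefly, then lift clear.

```bash
python3 -m pendant '[{"claw":0,"linear":[0.4,0,0],"twist":0},{"claw":0,"linear":[0,0,0],"twist":0},{"claw":0,"linear":[0,0,0],"twist":0},{"claw":0,"linear":[0,0,0],"twist":0},{"claw":0,"linear":[-10,0,0],"twist":0},{"claw":0,"linear":[-25,0,0],"twist":0},{"claw":0,"linear":[-30,0,0],"twist":0},{"claw":0,"linear":[-35,0,0],"twist":0},{"claw":0,"linear":[-35,0,0],"twist":0},{"claw":0,"linear":[-35,0,0],"twist":0}]'; 
python3 -m pendant '[{"claw":0,"linear":[-20,0,0],"twist":0},{"claw":0,"linear":[0,30,0],"twist":0},{"claw":0,"linear":[0,30,0],"twist":0},{"claw":0,"linear":[0,30,0],"twist":0},{"claw":0,"linear":[0,30,0],"twist":0},{"claw":0,"linear":[0,30,0],"twist":0},{"claw":0,"linear":[0,30,0],"twist":0},{"claw":0,"linear":[0,0,0],"twist":0},{"claw":0,"linear":[0,0,0],"twist":0},{"claw":0,"linear":[0,0,0],"twist":0}]'
python3 - <<'E'
from h import *
a,d=snapshot("side");P=cloud("side",d);b,_=snapshot("top")
for k,c in dict(large=(.5,.038),square=(.6155,-.106),small=(.482,-.11),oblong=(.631,.037)).items():
    m=(abs(P[...,0]-c[0])<.012)&(abs(P[...,1]-c[1])<.012)
    print(k,m.sum(),np.median(P[m][:,2]).round(4) if m.any() else "")
cv2.imwrite("pics/d4.png",np.hstack([cv2.resize(a[130:290,250:430],(400,356),interpolation=3),cv2.resize(b[160:320,250:430],(400,356),interpolation=3)])[...,::-1])
print(get_obs()["force"])
E
```

```text
clock: 11.45
tool_pos: [0.4844, -0.1119, 0.2311]
orientation: [-158.7, 89.9, 6.4]
force: [0.7, -1.2, 0.7]
opening: 0.0004
clock: 12.28
tool_pos: [0.4381, -0.2859, 0.2491]
orientation: [-143.5, 90.0, 21.5]
force: [0.4, 0.7, 0.1]
opening: 0.0004
large 90 0.0583
square 58 0.058
small 84 0.0577
oblong 102 0.0686
[ 0.38027218  0.60368397 -0.22335785]
```

View pics/d4.png

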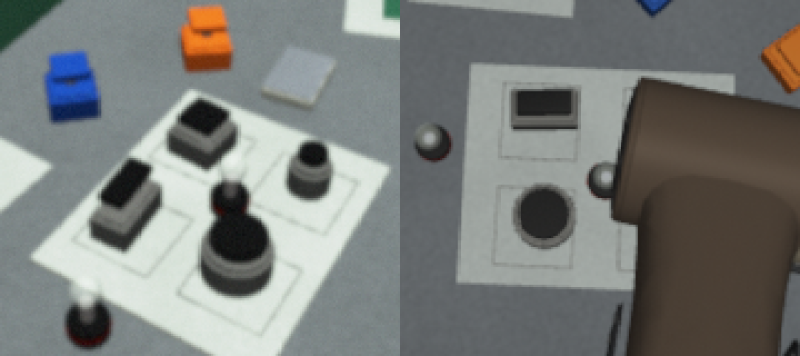

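All three caps are down, the oblong is up, everything stands in place and the hand is clear.

```bash
python3 -c "
from plant import *
print(close_job())"
```

```text
the job is handed in; nothing more can be done
None
```

I pressed the large round, square and small round caps down in that order with closed fingers, then lifted the hand clear and handed the job in at about 12.4 s of the 40 s allowed.

- **Presses:** each cap met its hard stop at a TCP height of about 0.060 m, with 15–22 N upward on the tool.
- **Cap heights:** the side camera's depth showed the three tops about 10–11 mm lower than at the start (0.058 m against 0.069 m). The oblong cap had not moved (0.0686 m against 0.0683 m).
- **Final picture:** every stamp, both crystal hand stamps and the ink tin stood upright and looked unmoved. I judged this by eye; I did not measure their final positions. In the top view the arm hid the square and small stamps, so those two were checked from the side only.
- **Hand clear:** the force on the tool was under 1 N at the end.
- **Disagreement:** the two cameras differed by about 3–6 mm sideways and 3 mm in height. I used the mean of the two for position and the contact force for depth.

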